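# Set up the portion scale and tare the portion pot

## Task

Get the bench scale ready for portioning into the small open steel pot: while the pan is still empty, press the round key to switch the scale on, then the square key to change the unit; set the pot upright in the middle of the pan, let go of it, and only then press the long bar key to tare, touching neither pan nor pot. Press one key at a time, fully down, and let it spring back; leave the small oval key and the things standing around alone. Set the pot down gently: do not drop it on the pan or lean on the pan.

Things in the scene. Friction and masses are not known exactly. Their poses are not given: they have to be found in the camera images.
- scale: Bench portion scale, white housing 276 x 210 mm, fixed. Origin on the worktop under the housing's centre, z up, +x from the key panel (front) to the pan, +y left as seen from the front. The panel rises 12 degrees toward the pan (26 mm high at the front edge, 44 mm at its back). Row of four dark keys along y, gaps about 22 mm, left to right: round, square, small oval, long bar.
- scale_pan: Flat stainless weighing pan of the scale, 170 (x) x 196 (y) mm, carried on a stiff spring: its flat top is 62 mm above the worktop when empty and sinks about 0.8 mm for each newton, 5 mm at most (bottoms at about 6 N). Origin at the centre of the top face, axes as the scale's (40 mm behind the scale's origin along its +x).
- pot: Small open stainless-steel portion pot standing upright: 64 mm across at the rim (67 mm over its rolled edge), 56 mm at the foot, 50 mm high, wall 2.5 mm, inside floor 4 mm above the underside, weighs 0.10 to 0.21 kg. Origin at the centre of its underside, z up. It can be gripped across from above.
- key_power (a joint): Spring key in the front panel of the scale: round, 21 mm across, dark plastic, standing 6 mm proud of the panel. Value 0 up, 0.004 m fully down; it registers past 0.003 and springs back when let go. The spring takes 1 N to start and 4 N at the bottom. Seen from the robot: leftmost, the on switch.
- key_unit (a joint): Spring key in the front panel of the scale: square, 20 x 20 mm, dark plastic, standing 6 mm proud of the panel. Value 0 up, 0.004 m fully down; it registers past 0.003 and springs back when let go. The spring takes 1 N to start and 4 N at the bottom. Seen from the robot: second from the left, changes the unit.
- key_hold (a joint): Spring key in the front panel of the scale: small oval, 10 x 18 mm, dark plastic, standing 6 mm proud of the panel. Value 0 up, 0.004 m fully down; it registers past 0.003 and springs back when let go. The spring takes 1 N to start and 4 N at the bottom. Seen from the robot: third from the left, not needed and to be left alone.
- key_tare (a joint): Spring key in the front panel of the scale: long bar, 18 x 46 mm (long side along the scale's y), dark plastic, standing 6 mm proud of the panel. Value 0 up, 0.004 m fully down; it registers past 0.003 and springs back when let go. The spring takes 1 N to start and 4 N at the bottom. Seen from the robot: rightmost, the tare key.
- key_power_top (a point): Round key: centre of the top face of the round key (moves with it); its z axis is the direction out of the panel (vertical tipped 12 degrees toward the front of the scale). Up, it lies in the scale's frame at x -118, y 74, z 37 mm.
- key_unit_top (a point): Square key: centre of the top face of the square key (moves with it); its z axis is the direction out of the panel (vertical tipped 12 degrees toward the front of the scale). Up, it lies in the scale's frame at x -118, y 30, z 37 mm.
- key_hold_top (a point): Oval key: centre of the top face of the oval key (moves with it); its z axis is the direction out of the panel (vertical tipped 12 degrees toward the front of the scale). Up, it lies in the scale's frame at x -118, y -12, z 37 mm.
- key_tare_top (a point): Bar key: centre of the top face of the bar key (moves with it); its z axis is the direction out of the panel (vertical tipped 12 degrees toward the front of the scale). Up, it lies in the scale's frame at x -118, y -66, z 37 mm.
- flat_tin: Bystander: wide food tin 75 mm across, 58 mm high, standing beside the scale. Origin under its centre.
- jar_a: Bystander: spice jar 46 mm across, 106 mm high, behind the scale. Origin under its centre.
- jar_b: Bystander: spice jar 44 mm across, 96 mm high, behind the scale. Origin under its centre.
- spoon: Bystander: steel spoon 201 mm long, lying near the front edge. Origin under its centre.
- tape: Bystander: roll of tape lying flat, 98 mm across, 25 mm high, near the front edge. Origin under its centre.
- pen: Bystander: marker pen 135 mm long, lying near the front edge. Origin under its centre.
Not all that is in view belongs to the job. Leave any blue look-alike of the pot alone.

How it is judged:
On the way, in this order (a step that is already met when the one before it is completed fails the run):
1. the round key is pressed with the pan empty (value of joint key_power above 0.003 m and contact force between scale_pan and anything else below 0.3 N), for 0.1 s.
2. the round key is up again and the square key is pressed, the pan still empty (value of joint key_power below 0.001 m and value of joint key_unit above 0.003 m and contact force between scale_pan and anything else below 0.3 N), for 0.1 s.
3. the pot stands in the middle of the pan, let go and at rest, all keys up (horizontal distance between pot and scale_pan below 0.025 m and angle between pot's own z axis and vertical below 0.1 rad and contact force between pot and scale_pan above 0.4 N and contact force between pot and the arm below 0.1 N and contact force between pot and the fingers below 0.1 N and linear speed of pot below 0.02 m/s and angular speed of pot below 0.2 rad/s and value of joint each of key_power, key_unit, key_hold, key_tare below 0.001 m), for 0.2 s.
4. the bar key is pressed with the pot standing free on the pan (value of joint key_tare above 0.003 m and value of joint each of key_power, key_unit below 0.001 m and horizontal distance between pot and scale_pan below 0.025 m and angle between pot's own z axis and vertical below 0.1 rad and contact force between pot and scale_pan above 0.4 N and contact force between pot and the arm below 0.1 N and contact force between pot and the fingers below 0.1 N and linear speed of pot below 0.02 m/s and angular speed of pot below 0.2 rad/s), for 0.1 s.
At the end, for the whole second after the job is handed in: The pot stands upright (within 0.1 rad) on the pan alone, its centre within 25 mm of the pan's centre, released and at rest, and all four keys are up again (less than 1 mm in) (all of step 3); the robot touches nothing.
It fails at once if the oval key is pressed, or two keys are down at once (value of joint key_hold above 0.002 m or value of joint each of key_power, key_unit above 0.002 m or value of joint each of key_power, key_hold above 0.002 m or value of joint each of key_power, key_tare above 0.002 m or value of joint each of key_unit, key_hold above 0.002 m or value of joint each of key_unit, key_tare above 0.002 m or value of joint each of key_hold, key_tare above 0.002 m).
It fails at once if the bar key is pressed before the pot stands on the pan, or while the robot touches the pot or the pan ((value of joint key_tare above 0.003 m and contact force between pot and scale_pan below 0.2 N) or (value of joint key_tare above 0.002 m and (contact force between any of pot, scale_pan and the arm above 0.3 N or contact force between any of pot, scale_pan and the fingers above 0.3 N))).
It fails at once if the round or the square key is pressed with the pot on the pan (value of joint any of key_power, key_unit above 0.003 m and contact force between pot and scale_pan above 0.4 N).
It fails at once if the pan is struck or leant on (more than 12 N), or the pot is tipped over (contact force between scale_pan and anything else above 12 N or angle between pot's own z axis and vertical above 0.7 rad).
It fails at once if something standing around is shifted by more than 30 mm or knocked over (distance of any of flat_tin, jar_a, jar_b, spoon, tape, pen from where it was at the start of the episode above 0.03 m or angle between any of flat_tin, jar_a, jar_b, tape's own z axis and vertical above 0.5 rad).
It also fails if it takes over 64 s, if anything falls off the work surface, if the arm or the gripper's body presses on something with over 40 N, if the wrist force passes 120 N, or if a joint passes its speed limit or range.

## Robot

A 6-joint arm with a two-finger parallel gripper is mounted at the origin on a cart in front of the work surface, level with it; the furniture and walls round the work are solid. World frame = base frame: x ahead of the robot, y to its left, z up, the work surface at z = 0. Lengths are in m, angles in rad, forces in N, time in s.
With the tool pointing down it reaches from about 0.35 to 0.975 m from the base axis. Payload 4.9 kg.
Tool frame: the origin (TCP) lies at the very end of the fingers, on their centre line; the grasp point (between the pads) lies 19 mm behind it (ctrl.grasp_offset is the distance from the TCP to the grasp point, in m); z points along the fingers, y is the line along which they close (so a half turn about z gives the same grasp; the last joint's range is limited). The gripper opens to 85 mm and grips with 20 to 120 N. Pads are 22 mm wide; open, the fingers measure 114 mm over their backs; the gripper's body (76 mm by 85 mm) begins 54 mm behind the grasp point. The pads swing forward as they close: fully open they stand 13 mm farther back than shut.
Start: joints at [1.113, 0.053, 1.613, -0, 1.476, -0.119], TCP at [0.208, 0.589, 0.231] pointing down, gripper open.
Joint ranges: [-3.01, 3.01], [-1.01, 2.22], [0.06, 2.58], [-1.02, 4.17], [0.09, 2.62], [-3.14, 3.14]. Speed limits (rad/s): [2.57, 2.57, 3.14, 3.14, 3.14, 3.14].

## Interface

Orientations are given as a rotation vector (axis times angle).
In Python, from station import ctrl, optics gives the robot as it stands.
- The arm moves only by the shell command python3 -m handwheel 'ROWS' [OPENING] [FORCE]. ROWS is JSON, a list of rows, each an object of numbers: "tx", "ty", "tz": the shift along the tool's x, y, z in mm; "roll": the turn about the tool's z in rad. A call has 1 to 12 rows; each row shifts and turns the commanded pose from where the row before left it, along the tool's axes as they then stand; what a row does not reach is not made up. A row lasts 1/12 s, in which the tool goes at most 41.7 mm and 7.16 degrees, less where a joint would pass 70% of its speed; a pose out of reach is approached as far as the arm can. A call with a gripper value outside its range is refused whole. OPENING is the finger opening in mm, from 0 to 85.4, set as the call begins (- or left out, the last holds). The fingers move at their own pace and stop on an object; FORCE is the grip in N (left out, the last holds). Time passes only in rows, so rows that do not move let the fingers close. It gives the time, the measured TCP pose, the force, the opening and the grip force at its end, in the units of the state.
- ctrl.get_obs(): the state, without advancing time (a new reading comes with each control period).
- optics.get_image(name): name is "scene" or "top"; returns (picture, depth): 384x512x3 uint8, red, green, blue; 384x512 float32, m along the optical axis (not along the pixel's ray), 0 where there is no reading.
- optics.camera_params(name): a dict with "mtx" (3x3 intrinsics, pixels), "extrinsics" (4x4, takes a point from camera to world coordinates). Camera axes: x right, y down, z forward; pixel columns grow to the right and rows downward; lengths in m; the calibration is good to about 2 mm. A picture is of the moment at which its call begins. camera_params takes no time and is no camera call.
- ctrl.finish_job(): hands the job in; it is judged then, once.
The state is a dict: "t": time; "q": joint angles; "dq": joint speeds; "effort": joint torques, N m; "tool_pos": TCP position; "tool_rot": TCP orientation; "contact_force": force on the tool from outside, world axes, zero at the start; "wrist_torque": the same for the moment, N m; "opening": finger opening in m; "grip_force": force on a finger pad.
Only numpy, scipy, OpenCV 4.12 (cv2) and the standard library are available. Lean on these libraries where they do the work, as an engineer would, in place of code of your own. Each camera call takes 0.05 s, during which the arm holds its last target. There are 200 camera calls.

## Working session

There is one attempt and no reset: what is moved stays moved. The work goes in short steps, Python scripts to look and compute and a shell command to move; the robot and the scene stay as the last step left them, time stands still between calls to the robot, and variables do not carry over. Pictures are saved under pics/ and viewed, at most 10 in all, crops included, and the job is handed in when it is done.

```bash
mkdir -p pics; ls
python3 - <<'E'
from station import ctrl, optics
import cv2, numpy as np
o=ctrl.get_obs(); print({k:np.round(v,3) for k,v in o.items()}, ctrl.grasp_offset)
for n in ("scene","top"):
    im,d=optics.get_image(n); p=optics.camera_params(n)
    np.savez(f"pics/{n}0.npz",im=im,d=d,**p)
    cv2.imwrite(f"pics/{n}0.png",im[:,:,::-1]); print(n,np.round(p["mtx"],1).tolist(),np.round(p["extrinsics"],3).tolist(),(d>0).mean())
E
```

```text
pics
{'t': np.float64(0.0), 'q': array([ 1.113,  0.053,  1.614,  0.   ,  1.476, -0.119]), 'dq': array([-0.   ,  0.001, -0.002, -0.001,  0.   ,  0.001]), 'effort': array([-2.0000e-03, -3.9368e+01, -3.7018e+01, -0.0000e+00,  7.0000e-03,
       -0.0000e+00]), 'tool_pos': array([0.207, 0.589, 0.23 ]), 'tool_rot': array([-5.300e-01, -3.096e+00,  3.000e-03]), 'contact_force': array([0.137, 0.752, 0.679]), 'wrist_torque': array([ 0.01 , -0.032, -0.019]), 'grip_force': np.float64(0.0), 'opening': np.float64(0.086)} 0.0187
scene [[395.0, 0.0, 262.1], [0.0, 395.0, 190.5], [0.0, 0.0, 1.0]] [[0.84, -0.409, 0.357, 0.212], [-0.543, -0.65, 0.533, -0.556], [0.014, -0.641, -0.767, 0.861], [0.0, 0.0, 0.0, 1.0]] 0.9962972005208334
top [[403.1, 0.0, 257.8], [0.0, 403.1, 190.2], [0.0, 0.0, 1.0]] [[-0.018, -0.987, 0.157, 0.378], [-0.999, 0.022, 0.023, -0.003], [-0.026, -0.156, -0.987, 1.127], [0.0, 0.0, 0.0, 1.0]] 0.9958902994791666
```

View pics/top0.png

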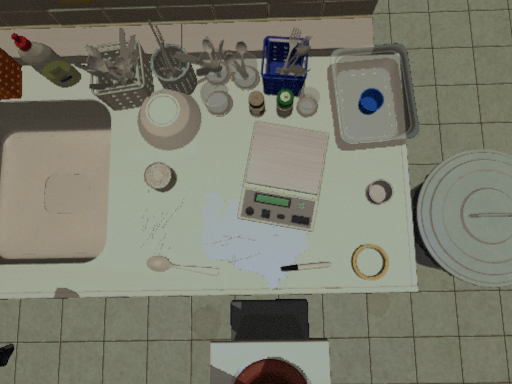

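View pics/scene0.png

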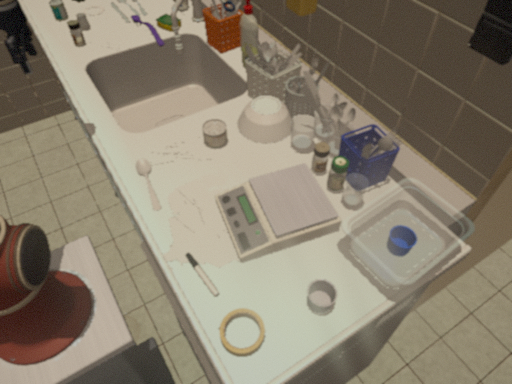

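The top view shows the scale with its pan centred near (287,157) and the key row from about (250,211) to (305,219). The pot is near (377,192), or (321,296) in the scene view. The blue look-alike is in the tub at (371,101), and the tin is at (158,177). Next I measure from depth and colour.

```bash
cat > meas.py <<'E'
import numpy as np, cv2
def load(n,k=0):
    f=np.load(f"pics/{n}{k}.npz"); return f["im"],f["d"],f["mtx"],f["extrinsics"]
def cloud(d,K,T):
    v,u=np.mgrid[:d.shape[0],:d.shape[1]]
    P=np.stack([(u-K[0,2])/K[0,0]*d,(v-K[1,2])/K[1,1]*d,d],-1)
    return P@T[:3,:3].T+T[:3,3]
def ray(px,z,K,T):
    px=np.atleast_2d(np.float64(px)); c=np.c_[(px[:,0]-K[0,2])/K[0,0],(px[:,1]-K[1,2])/K[1,1],np.ones(len(px))]@T[:3,:3].T
    return T[:3,3]+c*((z-T[2,3])/c[:,2])[:,None]
def proj(p,K,T):
    c=(np.atleast_2d(p)-T[:3,3])@T[:3,:3]; return (c[:,:2]/c[:,2:])*[K[0,0],K[1,1]]+K[:2,2]
def hmask(n,lo,hi,box,k=0):
    im,d,K,T=load(n,k); W=cloud(d,K,T)
    m=(d>0)&(W[...,2]>lo)&(W[...,2]<hi); b=np.zeros_like(m); b[box[1]:box[3],box[0]:box[2]]=1
    return im,K,T,W,m&b
E
python3 - <<'E'
from meas import *
for n,bs,bp in (("top",(235,115,330,235),(355,170,400,215)),("scene",(205,155,345,265),(295,270,345,325))):
    im,K,T,W,m=hmask(n,.055,.075,bs)
    print(n,"bench z near:",np.round(np.median(W[...,2][(W[...,2]<.03)&(W[...,2]>-.03)]),4),"pan z",np.median(W[...,2][m]))
    r=cv2.minAreaRect(np.float32(W[m][:,:2])*1000); print(" pan rect depth",np.round(r[0],1),np.round(r[1],1),round(r[2],1),"mean",np.round(W[m].mean(0),4))
    c=max(cv2.findContours(m.astype(np.uint8),0,1)[0],key=cv2.contourArea)
    q=cv2.boxPoints(cv2.minAreaRect(c)); print(" px corners",np.round(q).tolist(), "ray",np.round(ray(q,.062,K,T)[:,:2]*1000).tolist())
    im,K,T,W,m=hmask(n,.035,.065,bp)
    w=W[m]; print(" pot",np.round(w.min(0),3),np.round(w.max(0),3))
    c=max(cv2.findContours(m.astype(np.uint8),0,1)[0],key=cv2.contourArea); print(cv2.minEnclosingCircle(c), "rim circle",cv2.minEnclosingCircle(np.float32(w[w[:,2]>.046][:,:2])*1000), np.round(ray(cv2.minEnclosingCircle(c)[0],.05,K,T)*1000))
    big=cv2.resize(im[bs[1]:bs[3],bs[0]:bs[2],::-1],None,fx=5 if n=="top" else 4,fy=5 if n=="top" else 4,interpolation=cv2.INTER_CUBIC)
    cv2.imwrite(f"pics/{n}_crop.png",big)
    # dark key blobs
    g=cv2.cvtColor(im,cv2.COLOR_RGB2HSV)
    k=np.zeros(g.shape[:2],np.uint8); k[bs[1]:bs[3],bs[0]:bs[2]]=(g[bs[1]:bs[3],bs[0]:bs[2],2]<75)
    N,L,S,C=cv2.connectedComponentsWithStats(k)
    for i in range(1,N):
        if S[i,4]>12: print(" blob",S[i],np.round(C[i],1),np.round(ray(C[i],.037,K,T)[0]*1000,1), "depth",np.round(np.median(W[L==i],0)*1000,1))
E
```

```text
top bench z near: 0.001 pan z 0.06235214438894632
 pan rect depth [635.4 -56.7] [196.4 171.5] 78.5 mean [ 0.6333 -0.0568  0.0623]
 px corners [[245.0, 183.0], [255.0, 122.0], [327.0, 134.0], [317.0, 195.0]] ray [[569.0, 56.0], [738.0, 26.0], [699.0, -170.0], [532.0, -135.0]]
 pot [ 0.507 -0.339  0.036] [ 0.572 -0.274  0.056]
((380.0182800292969, 191.39938354492188), 12.54617977142334) rim circle ((539.5057983398438, -306.92919921875), 33.0804328918457) [[ 539. -306.   50.]]
 blob [279 115  10   2  15] [283.3 115.3] [763.2 -54.   37. ] depth [768.  -53.8  21.3]
 blob [254 193   6   9  24] [255.7 197. ] [532.7  28.   37. ] depth [531.9  29.4  42.2]
 blob [262 194  16   3  16] [269.5 195. ] [537.4  -9.8  37. ] depth [536.2  -9.8  46.2]
 blob [277 198  14  10  37] [286.4 203.1] [514.2 -55.3  37. ] depth [510.6 -59.1  42.4]
 blob [246 207   8   8  56] [249.5 210.7] [495.5  45.5  37. ] depth [495.1  45.4  36.4]
 blob [261 209   9  10  70] [265.2 213.3] [487.6   2.9  37. ] depth [487.2   3.4  37.3]
 blob [277 214   8   5  31] [280.4 216. ] [479.2 -38.   37. ] depth [479.3 -37.1  36. ]
 blob [291 215  19  10 137] [300.2 219.6] [468.5 -91.1  37. ] depth [467.9 -90.7  37.2]
scene bench z near: 0.002 pan z 0.06335438678289146
 pan rect depth [696.4 -59.9] [221.8 284.7] 78.5 mean [ 0.6405 -0.0652  0.0633]
 px corners [[248.0, 179.0], [318.0, 156.0], [339.0, 217.0], [269.0, 240.0]] ray [[575.0, 53.0], [790.0, 23.0], [700.0, -175.0], [514.0, -139.0]]
 pot [ 0.51  -0.342  0.035] [ 0.576 -0.276  0.056]
((322.0128173828125, 293.0128173828125), 15.282079696655273) rim circle ((542.6201171875, -309.12750244140625), 33.60137176513672) [[ 542. -310.   50.]]
 blob [332 165   5   5  14] [333.9 167.2] [817.2 -20.1  37. ] depth [772.1 -61.1  97.3]
 blob [338 169   7   4  16] [340.9 170.1] [827.  -39.8  37. ] depth [782.7 -77.4  97.3]
```

View pics/top_crop.png

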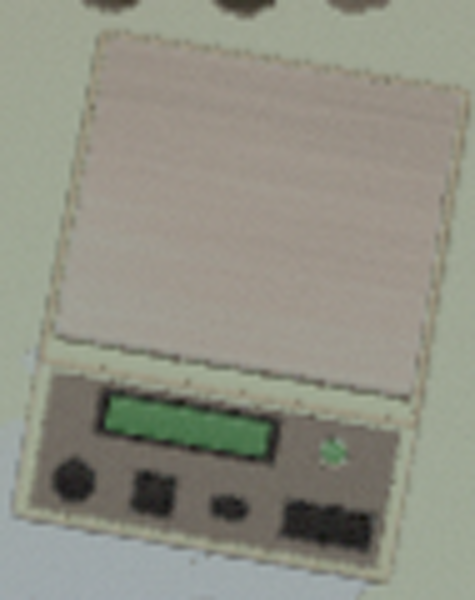

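Keys, pan and pot agree across both views: pan centre about (636,-57), yaw -11.3°, pot about (541,-308), key spacing 139 mm against the expected 140 mm. I close the fingers, align with the scale and head for the round key.

```bash
cat > togo.py <<'E'
import sys, numpy as np
from scipy.spatial.transform import Rotation as R
from station import ctrl
T=dict(round=(.4955,.0455),square=(.488,.003),bar=(.4685,-.091),pan=(.636,-.057),pot=(.541,-.308))
o=ctrl.get_obs(); M=R.from_rotvec(o["tool_rot"]).as_matrix()
print("t",round(float(o["t"]),2),"pos",np.round(o["tool_pos"]*1000,1),"yaw_y",round(np.degrees(np.arctan2(M[1,1],M[0,1])),1),"zt",np.round(M[:,2],3),"F",np.round(o["contact_force"],1),"open",round(float(o["opening"])*1000,1),"grip",o["grip_force"])
for a in sys.argv[1:]:
    d=np.r_[T[a],o["tool_pos"][2]]-o["tool_pos"]; print(a,"tool shift mm",np.round(M.T@d*1000,1))
E
python3 -m handwheel '[{"roll":-0.072},{"roll":-0.071},{"tx":-22,"ty":-27},{"tx":-22,"ty":-27},{"tx":-22,"ty":-27},{"tx":-22,"ty":-27},{"tx":-22,"ty":-27},{"tx":-22,"ty":-27},{"tx":-22,"ty":-27},{"tx":-22,"ty":-27},{"tx":-22,"ty":-27},{"tx":-22,"ty":-27}]' 0 40
python3 togo.py round pot
```

```text
t 0.1 pos [207.5 589.  230.2] yaw_y 70.6 zt [-0.001 -0.002 -1.   ] F [-0.   0.5 -0.3] open 85.3 grip 0.0
round tool shift mm [-452.3 -416.8    0.7]
pot tool shift mm [-612.7 -735.1    1.2]$[0]: bad value
```

```bash
python3 -m handwheel '[{"tx":0,"ty":0,"tz":0,"roll":-0.072},{"tx":0,"ty":0,"tz":0,"roll":-0.071},{"tx":-22,"ty":-27,"tz":0,"roll":0},{"tx":-22,"ty":-27,"tz":0,"roll":0},{"tx":-22,"ty":-27,"tz":0,"roll":0},{"tx":-22,"ty":-27,"tz":0,"roll":0},{"tx":-22,"ty":-27,"tz":0,"roll":0},{"tx":-22,"ty":-27,"tz":0,"roll":0},{"tx":-22,"ty":-27,"tz":0,"roll":0},{"tx":-22,"ty":-27,"tz":0,"roll":0},{"tx":-22,"ty":-27,"tz":0,"roll":0},{"tx":-22,"ty":-27,"tz":0,"roll":0}]' 0 40
python3 togo.py round
```

```text
t: 1.1
tool_pos: [0.3711, 0.2802, 0.2309]
tool_rot: [-0.307, -3.126, 0.0]
contact_force: [0.4, -0.2, 0.2]
opening: 0.0002
grip_force: 0.0
t 1.1 pos [371.1 280.2 230.9] yaw_y 78.8 zt [-0. -0. -1.] F [ 0.4 -0.2  0.2] open 0.2 grip 0.0
round tool shift mm [-167.6 -206.    -0. ]
```

```bash
python3 -m handwheel '[{"tx":-23.5,"ty":-29.4,"tz":0,"roll":0},{"tx":-23.5,"ty":-29.4,"tz":0,"roll":0},{"tx":-23.5,"ty":-29.4,"tz":0,"roll":0},{"tx":-23.5,"ty":-29.4,"tz":0,"roll":0},{"tx":-23.5,"ty":-29.4,"tz":0,"roll":0},{"tx":-23.5,"ty":-29.4,"tz":0,"roll":0},{"tx":-23.5,"ty":-29.4,"tz":0,"roll":0},{"tx":0,"ty":0,"tz":40,"roll":0},{"tx":0,"ty":0,"tz":40,"roll":0},{"tx":0,"ty":0,"tz":40,"roll":0},{"tx":0,"ty":0,"tz":40,"roll":0},{"tx":0,"ty":0,"tz":0,"roll":0}]'
python3 togo.py round square
python3 - <<'E'
from station import optics
import cv2, numpy as np
t=[]
for n,b in (("top",(225,130,345,250)),("scene",(195,160,315,280))):
    im,d=optics.get_image(n); np.savez(f"pics/{n}1.npz",im=im,d=d,**optics.camera_params(n))
    t.append(cv2.resize(im[b[1]:b[3],b[0]:b[2],::-1],(400,400),interpolation=cv2.INTER_CUBIC))
cv2.imwrite("pics/p1.png",np.hstack(t))
E
```

```text
t: 2.1
tool_pos: [0.4848, 0.0481, 0.062]
tool_rot: [-0.306, -3.109, 0.001]
contact_force: [-1.7, 0.5, -1.2]
opening: 0.0001
grip_force: 0.0
t 2.1 pos [484.8  48.1  62. ] yaw_y 78.8 zt [-0.018  0.001 -1.   ] F [-1.7  0.5 -1.2] open 0.1 grip 0.0
round tool shift mm [-10.9  -0.4  -0.2]
square tool shift mm [-11.9 -43.6  -0.1]
```

View pics/p1.png

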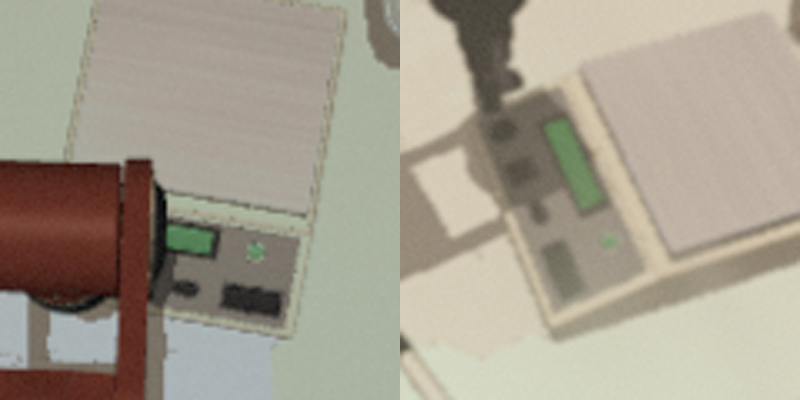

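The left half (top view) has the arm hiding the round key. The right half (scene view) shows the closed fingers just above and in front of the round key at about (500,125), with the other keys free and the pan empty. The reading was still settling, so I read the state again.

```bash
python3 -m handwheel '[{"tx":0,"ty":0,"tz":0,"roll":0},{"tx":0,"ty":0,"tz":0,"roll":0}]'; python3 togo.py round
```

```text
t: 2.37
tool_pos: [0.4949, 0.0479, 0.075]
tool_rot: [0.306, 3.12, 0.0]
contact_force: [-0.1, -0.7, 0.2]
opening: 0.0
grip_force: 0.0
t 2.37 pos [494.9  47.9  75. ] yaw_y 78.8 zt [ 0.006 -0.    -1.   ] F [-0.1 -0.7  0.2] open 0.0 grip 0.0
round tool shift mm [-1.  -2.2  0. ]
```

```bash
python3 -m handwheel '[{"tx":1,"ty":-2,"tz":5,"roll":0},{"tx":0,"ty":0,"tz":8,"roll":0},{"tx":0,"ty":0,"tz":7,"roll":0},{"tx":0,"ty":0,"tz":4,"roll":0},{"tx":0,"ty":0,"tz":2,"roll":0},{"tx":0,"ty":0,"tz":0,"roll":0},{"tx":0,"ty":0,"tz":0,"roll":0},{"tx":0,"ty":0,"tz":0,"roll":0}]'; python3 togo.py round
```

```text
t: 3.03
tool_pos: [0.4911, 0.0462, 0.0455]
tool_rot: [0.307, 3.126, 0.0]
contact_force: [-0.1, -0.4, -0.6]
opening: 0.0002
grip_force: 0.0
t 3.03 pos [491.1  46.2  45.5] yaw_y 78.8 zt [ 0. -0. -1.] F [-0.1 -0.4 -0.6] open 0.2 grip 0.0
round tool shift mm [-4.4  0.2  0. ]
```

```bash
python3 -m handwheel '[{"tx":0,"ty":0,"tz":3,"roll":0},{"tx":0,"ty":0,"tz":3,"roll":0},{"tx":0,"ty":0,"tz":2,"roll":0},{"tx":0,"ty":0,"tz":0,"roll":0},{"tx":0,"ty":0,"tz":0,"roll":0}]'; python3 -m handwheel '[{"tx":0,"ty":0,"tz":1.5,"roll":0},{"tx":0,"ty":0,"tz":0,"roll":0},{"tx":0,"ty":0,"tz":0,"roll":0}]'
```

```text
t: 3.45
tool_pos: [0.4908, 0.0462, 0.0372]
tool_rot: [-0.307, -3.126, 0.0]
contact_force: [-0.0, -0.1, 1.2]
opening: -0.0001
grip_force: 0.5
t: 3.7
tool_pos: [0.491, 0.0461, 0.036]
tool_rot: [0.307, 3.126, -0.0]
contact_force: [-0.9, -0.2, 1.3]
opening: 0.0
grip_force: 1.0
```

```bash
python3 -m handwheel '[{"tx":0,"ty":0,"tz":1,"roll":0},{"tx":0,"ty":0,"tz":0,"roll":0},{"tx":0,"ty":0,"tz":0,"roll":0}]';python3 -m handwheel '[{"tx":0,"ty":0,"tz":1,"roll":0},{"tx":0,"ty":0,"tz":0,"roll":0},{"tx":0,"ty":0,"tz":0,"roll":0}]'
```

```text
t: 3.95
tool_pos: [0.4912, 0.0461, 0.0351]
tool_rot: [0.307, 3.126, -0.0]
contact_force: [0.4, -0.5, 2.8]
opening: -0.0
grip_force: 1.3
t: 4.2
tool_pos: [0.4914, 0.0461, 0.0342]
tool_rot: [0.307, 3.126, -0.0]
contact_force: [0.4, 0.3, 3.3]
opening: 0.0003
grip_force: 1.7
```

```bash
python3 -m handwheel '[{"tx":0,"ty":0,"tz":0.8,"roll":0},{"tx":0,"ty":0,"tz":0,"roll":0},{"tx":0,"ty":0,"tz":0,"roll":0}]';python3 -m handwheel '[{"tx":0,"ty":0,"tz":0.8,"roll":0},{"tx":0,"ty":0,"tz":0,"roll":0},{"tx":0,"ty":0,"tz":0,"roll":0}]'
```

```text
t: 4.45
tool_pos: [0.4915, 0.0461, 0.0334]
tool_rot: [0.307, 3.125, -0.0]
contact_force: [1.3, -0.8, 4.8]
opening: 0.0001
grip_force: 2.0
t: 4.7
tool_pos: [0.4916, 0.0461, 0.0331]
tool_rot: [0.307, 3.125, -0.0]
contact_force: [-0.3, -2.0, 6.8]
opening: -0.0004
grip_force: 3.7
```

```bash
python3 -m handwheel '[{"tx":0,"ty":0,"tz":-6,"roll":0},{"tx":0,"ty":0,"tz":-7,"roll":0},{"tx":0,"ty":-8,"tz":0,"roll":0},{"tx":0,"ty":-14,"tz":0,"roll":0},{"tx":-1,"ty":-14,"tz":0,"roll":0},{"tx":0,"ty":-7,"tz":0,"roll":0},{"tx":0,"ty":0,"tz":0,"roll":0},{"tx":0,"ty":0,"tz":0,"roll":0},{"tx":0,"ty":0,"tz":0,"roll":0}]'; python3 togo.py square
```

```text
t: 5.45
tool_pos: [0.4833, 0.004, 0.045]
tool_rot: [-0.307, -3.126, -0.0]
contact_force: [-0.0, -0.4, -0.2]
opening: -0.0001
grip_force: 0.0
t 5.45 pos [483.3   4.   45. ] yaw_y 78.8 zt [-0.  0. -1.] F [-0.  -0.4 -0.2] open -0.1 grip 0.0
square tool shift mm [-4.8 -0.1 -0. ]
```

```bash
python3 -m handwheel '[{"tx":0,"ty":0,"tz":3,"roll":0},{"tx":0,"ty":0,"tz":3,"roll":0},{"tx":0,"ty":0,"tz":2,"roll":0},{"tx":0,"ty":0,"tz":1.5,"roll":0},{"tx":0,"ty":0,"tz":1,"roll":0},{"tx":0,"ty":0,"tz":0,"roll":0},{"tx":0,"ty":0,"tz":0,"roll":0}]'; python3 -m handwheel '[{"tx":0,"ty":0,"tz":1,"roll":0},{"tx":0,"ty":0,"tz":0.5,"roll":0},{"tx":0,"ty":0,"tz":0,"roll":0},{"tx":0,"ty":0,"tz":0,"roll":0}]'
```

```text
t: 6.03
tool_pos: [0.4839, 0.004, 0.035]
tool_rot: [0.307, 3.126, 0.001]
contact_force: [-0.4, 0.1, 3.3]
opening: -0.0001
grip_force: 1.4
t: 6.37
tool_pos: [0.4841, 0.0039, 0.0336]
tool_rot: [0.307, 3.125, 0.001]
contact_force: [1.1, 1.7, 4.8]
opening: 0.0
grip_force: 2.0
```

```bash
python3 -m handwheel '[{"tx":0,"ty":0,"tz":0.6,"roll":0},{"tx":0,"ty":0,"tz":0,"roll":0},{"tx":0,"ty":0,"tz":0,"roll":0},{"tx":0,"ty":0,"tz":0,"roll":0}]'
```

```text
t: 6.7
tool_pos: [0.4842, 0.0039, 0.0333]
tool_rot: [0.307, 3.125, 0.001]
contact_force: [-0.5, 3.1, 5.5]
opening: 0.0003
grip_force: 3.2
```

```bash
python3 -m handwheel '[{"tx":0,"ty":0,"tz":0.6,"roll":0},{"tx":0,"ty":0,"tz":0,"roll":0},{"tx":0,"ty":0,"tz":0,"roll":0}]'; python3 -m handwheel '[{"tx":0,"ty":0,"tz":-6,"roll":0},{"tx":0,"ty":0,"tz":-18,"roll":0},{"tx":0,"ty":0,"tz":-25,"roll":0},{"tx":0,"ty":0,"tz":-25,"roll":0},{"tx":0,"ty":0,"tz":-18,"roll":0},{"tx":0,"ty":0,"tz":-8,"roll":0}]'; python3 -m handwheel '[{"tx":-6,"ty":-15,"tz":0,"roll":0},{"tx":-11,"ty":-28,"tz":0,"roll":0},{"tx":-11,"ty":-28,"tz":0,"roll":0},{"tx":-11,"ty":-28,"tz":0,"roll":0},{"tx":-11,"ty":-28,"tz":0,"roll":0},{"tx":-11,"ty":-28,"tz":0,"roll":0},{"tx":-11,"ty":-28,"tz":0,"roll":0},{"tx":-11,"ty":-28,"tz":0,"roll":0},{"tx":-11,"ty":-28,"tz":0,"roll":0},{"tx":-11,"ty":-28,"tz":0,"roll":0},{"tx":-9,"ty":-18,"tz":0,"roll":0},{"tx":-4,"ty":-10,"tz":0,"roll":0}]' 85 30;  python3 -m handwheel '[{"tx":0,"ty":0,"tz":0,"roll":0},{"tx":0,"ty":0,"tz":0,"roll":0},{"tx":0,"ty":0,"tz":0,"roll":0}]' | head -1; python3 togo.py pot
```

```text
t: 6.95
tool_pos: [0.4843, 0.0039, 0.0332]
tool_rot: [0.307, 3.126, 0.001]
contact_force: [-1.4, 3.3, 9.1]
opening: -0.0003
grip_force: 4.9
t: 7.45
tool_pos: [0.4843, 0.0032, 0.1343]
tool_rot: [0.307, 3.124, -0.002]
contact_force: [-0.1, 0.4, 0.9]
opening: -0.0002
grip_force: 0.0
t: 8.45
tool_pos: [0.541, -0.3106, 0.1302]
tool_rot: [-0.31, -3.124, -0.001]
contact_force: [0.7, 0.5, 0.6]
opening: 0.0848
grip_force: 0.0
t: 8.7
t 8.7 pos [ 541.3 -307.1  131.2] yaw_y 78.8 zt [-0.001  0.001 -1.   ] F [-0.5  0.2 -0.4] open 84.7 grip 0.0
pot tool shift mm [ 0.2 -0.9 -0. ]
```

```bash
python3 -m handwheel '[{"tx":0,"ty":-1,"tz":12,"roll":0},{"tx":0,"ty":0,"tz":20,"roll":0},{"tx":0,"ty":0,"tz":20,"roll":0},{"tx":0,"ty":0,"tz":15,"roll":0},{"tx":0,"ty":0,"tz":15,"roll":0},{"tx":0,"ty":0,"tz":15,"roll":0},{"tx":0,"ty":0,"tz":10,"roll":0},{"tx":0,"ty":0,"tz":6,"roll":0},{"tx":0,"ty":0,"tz":2,"roll":0},{"tx":0,"ty":0,"tz":0,"roll":0},{"tx":0,"ty":0,"tz":0,"roll":0}]'; python3 -m handwheel '[{"tx":0,"ty":0,"tz":0,"roll":0},{"tx":0,"ty":0,"tz":0,"roll":0},{"tx":0,"ty":0,"tz":0,"roll":0},{"tx":0,"ty":0,"tz":0,"roll":0},{"tx":0,"ty":0,"tz":0,"roll":0},{"tx":0,"ty":0,"tz":0,"roll":0}]' 55 30
```

```text
t: 9.62
tool_pos: [0.5422, -0.3097, 0.0178]
tool_rot: [0.307, 3.125, -0.001]
contact_force: [0.1, -0.1, 0.5]
opening: 0.0848
grip_force: 0.0
t: 10.12
tool_pos: [0.5427, -0.3101, 0.0187]
tool_rot: [0.307, 3.124, -0.002]
contact_force: [-1.6, 0.9, 5.7]
opening: 0.0626
grip_force: 33.2
```

```bash
python3 -m handwheel '[{"tx":0,"ty":0,"tz":-4,"roll":0},{"tx":0,"ty":0,"tz":-10,"roll":0},{"tx":0,"ty":0,"tz":-20,"roll":0},{"tx":0,"ty":0,"tz":-25,"roll":0},{"tx":0,"ty":0,"tz":-25,"roll":0},{"tx":0,"ty":0,"tz":-20,"roll":0},{"tx":0,"ty":0,"tz":-10,"roll":0},{"tx":0,"ty":0,"tz":-4,"roll":0},{"tx":0,"ty":0,"tz":0,"roll":0},{"tx":0,"ty":0,"tz":0,"roll":0}]'; python3 togo.py pan
python3 - <<'E'
from station import optics
import cv2, numpy as np
im,d=optics.get_image("scene"); np.savez("pics/scene2.npz",im=im,d=d,**optics.camera_params("scene"))
cv2.imwrite("pics/p2.png",cv2.resize(im[180:330,250:400,::-1],(600,600),interpolation=cv2.INTER_CUBIC))
E
```

```text
t: 10.95
tool_pos: [0.541, -0.309, 0.1336]
tool_rot: [-0.307, -3.125, -0.002]
contact_force: [-0.3, -0.2, -1.8]
opening: 0.0628
grip_force: 33.3
t 10.95 pos [ 541.  -309.   133.6] yaw_y 78.8 zt [-0.002  0.001 -1.   ] F [-0.3 -0.2 -1.8] open 62.8 grip 33.29952238826081
pan tool shift mm [-4.420e+01  2.657e+02  1.000e-01]
```

View pics/p2.png

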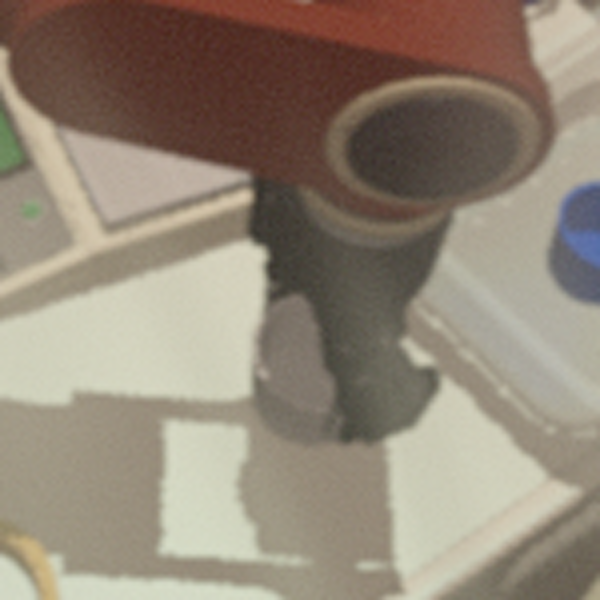

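The scene crop shows the pot held between the fingers, with its lower wall near (300,410) and its bottom edge near (300,437), clear of the table. I check its height and tilt from depth.

Run:
```python
from meas import *
im,d,K,T=load("scene",2); W=cloud(d,K,T)*1000
for y in range(296,444,12):
    print(y,[tuple(np.round(W[180+y//4,250+x//4]).astype(int)) for x in (264,276,288,300,312,324,336)])
```

```text
296 [(np.int64(544), np.int64(-266), np.int64(151)), (np.int64(540), np.int64(-277), np.int64(170)), (np.int64(546), np.int64(-280), np.int64(168)), (np.int64(553), np.int64(-282), np.int64(166)), (np.int64(508), np.int64(-324), np.int64(267)), (np.int64(510), np.int64(-329), np.int64(271)), (np.int64(512), np.int64(-333), np.int64(275))]
308 [(np.int64(539), np.int64(-273), np.int64(154)), (np.int64(539), np.int64(-280), np.int64(164)), (np.int64(546), np.int64(-281), np.int64(159)), (np.int64(554), np.int64(-283), np.int64(155)), (np.int64(521), np.int64(-316), np.int64(231)), (np.int64(520), np.int64(-323), np.int64(242)), (np.int64(526), np.int64(-324), np.int64(239))]
320 [(np.int64(528), np.int64(-283), np.int64(166)), (np.int64(540), np.int64(-281), np.int64(153)), (np.int64(547), np.int64(-283), np.int64(149)), (np.int64(553), np.int64(-285), np.int64(146)), (np.int64(558), np.int64(-289), np.int64(147)), (np.int64(519), np.int64(-325), np.int64(236)), (np.int64(525), np.int64(-327), np.int64(235))]
332 [(np.int64(529), np.int64(-285), np.int64(157)), (np.int64(541), np.int64
[... 2624 characters left out ...]
t64(-344), np.int64(168))]
428 [(np.int64(559), np.int64(-276), np.int64(1)), (np.int64(515), np.int64(-319), np.int64(123)), (np.int64(517), np.int64(-325), np.int64(131)), (np.int64(519), np.int64(-330), np.int64(137)), (np.int64(523), np.int64(-334), np.int64(139)), (np.int64(525), np.int64(-339), np.int64(146)), (np.int64(526), np.int64(-345), np.int64(156))]
440 [(np.int64(555), np.int64(-282), np.int64(0)), (np.int64(560), np.int64(-286), np.int64(2)), (np.int64(567), np.int64(-289), np.int64(0)), (np.int64(521), np.int64(-330), np.int64(122)), (np.int64(526), np.int64(-334), np.int64(122)), (np.int64(532), np.int64(-337), np.int64(122)), (np.int64(528), np.int64(-346), np.int64(142))]
```

The inside floor is level at about 119.5 mm, so the pot is upright with its underside about 18 mm below the TCP. I carry it over the pan.

```bash
python3 -m handwheel '[{"tx":-1,"ty":8,"tz":0,"roll":0},{"tx":-3,"ty":18,"tz":0,"roll":0},{"tx":-4,"ty":27,"tz":0,"roll":0},{"tx":-5,"ty":30,"tz":0,"roll":0},{"tx":-6,"ty":30,"tz":0,"roll":0},{"tx":-6,"ty":30,"tz":0,"roll":0},{"tx":-6,"ty":30,"tz":0,"roll":0},{"tx":-5,"ty":30,"tz":0,"roll":0},{"tx":-4,"ty":30,"tz":0,"roll":0},{"tx":-3,"ty":20,"tz":0,"roll":0},{"tx":-1,"ty":10,"tz":0,"roll":0},{"tx":0,"ty":3,"tz":0,"roll":0}]'; python3 -m handwheel '[{"tx":0,"ty":0,"tz":4,"roll":0},{"tx":0,"ty":0,"tz":8,"roll":0},{"tx":0,"ty":0,"tz":10,"roll":0},{"tx":0,"ty":0,"tz":10,"roll":0},{"tx":0,"ty":0,"tz":7,"roll":0},{"tx":0,"ty":0,"tz":3,"roll":0},{"tx":0,"ty":0,"tz":0,"roll":0},{"tx":0,"ty":0,"tz":0,"roll":0},{"tx":0,"ty":0,"tz":0,"roll":0}]' ; python3 togo.py pan
```

```text
t: 12.0
tool_pos: [0.6363, -0.0551, 0.1337]
tool_rot: [-0.303, -3.125, -0.001]
contact_force: [0.3, -1.1, -1.1]
opening: 0.0628
grip_force: 33.3
t: 12.75
tool_pos: [0.637, -0.0573, 0.0936]
tool_rot: [0.307, 3.126, -0.0]
contact_force: [1.3, -0.1, -1.4]
opening: 0.0631
grip_force: 33.3
t 12.75 pos [637.  -57.3  93.6] yaw_y 78.8 zt [ 0.001 -0.    -1.   ] F [ 1.3 -0.1 -1.4] open 63.1 grip 33.32693062489852
pan tool shift mm [ 1.1  0.1 -0. ]
```

```bash
python3 -m handwheel '[{"tx":1,"ty":0,"tz":3,"roll":0},{"tx":0,"ty":0,"tz":4,"roll":0},{"tx":0,"ty":0,"tz":2,"roll":0},{"tx":0,"ty":0,"tz":1,"roll":0},{"tx":0,"ty":0,"tz":0,"roll":0},{"tx":0,"ty":0,"tz":0,"roll":0}]';  python3 -m handwheel '[{"tx":0,"ty":0,"tz":1,"roll":0},{"tx":0,"ty":0,"tz":1,"roll":0},{"tx":0,"ty":0,"tz":0,"roll":0},{"tx":0,"ty":0,"tz":0,"roll":0},{"tx":0,"ty":0,"tz":0,"roll":0}]'
```

```text
t: 13.25
tool_pos: [0.6356, -0.0569, 0.0829]
tool_rot: [-0.307, -3.126, 0.0]
contact_force: [0.6, 0.9, -0.6]
opening: 0.0628
grip_force: 33.3
t: 13.67
tool_pos: [0.6356, -0.057, 0.081]
tool_rot: [0.307, 3.127, -0.0]
contact_force: [-0.5, -0.0, -1.4]
opening: 0.0626
grip_force: 33.3
```

```bash
python3 -m handwheel '[{"tx":0,"ty":0,"tz":0.7,"roll":0},{"tx":0,"ty":0,"tz":0,"roll":0},{"tx":0,"ty":0,"tz":0,"roll":0},{"tx":0,"ty":0,"tz":0,"roll":0}]'
```

```text
t: 14.0
tool_pos: [0.6357, -0.057, 0.0805]
tool_rot: [0.307, 3.126, -0.0]
contact_force: [0.6, 1.1, -1.3]
opening: 0.0628
grip_force: 33.4
```

```bash
for i in 1; do python3 -m handwheel '[{"tx":0,"ty":0,"tz":0.7,"roll":0},{"tx":0,"ty":0,"tz":0,"roll":0},{"tx":0,"ty":0,"tz":0,"roll":0}]'; python3 -m handwheel '[{"tx":0,"ty":0,"tz":0.7,"roll":0},{"tx":0,"ty":0,"tz":0,"roll":0},{"tx":0,"ty":0,"tz":0,"roll":0}]'; python3 -m handwheel '[{"tx":0,"ty":0,"tz":0.6,"roll":0},{"tx":0,"ty":0,"tz":0,"roll":0},{"tx":0,"ty":0,"tz":0,"roll":0}]'; done | grep -E "pos|contact"
```

```text
tool_pos: [0.6357, -0.057, 0.0798]
contact_force: [0.2, -1.1, -0.2]
tool_pos: [0.6357, -0.0569, 0.0791]
contact_force: [-0.3, -0.5, 1.2]
tool_pos: [0.6357, -0.057, 0.0785]
contact_force: [-0.1, 0.1, 1.7]
```

```bash
python3 -m handwheel '[{"tx":0,"ty":0,"tz":-0.5,"roll":0},{"tx":0,"ty":0,"tz":0,"roll":0},{"tx":0,"ty":0,"tz":0,"roll":0}]' - 20; python3 -m handwheel '[{"tx":0,"ty":0,"tz":0,"roll":0},{"tx":0,"ty":0,"tz":0,"roll":0},{"tx":0,"ty":0,"tz":0,"roll":0}]' 66 20; python3 -m handwheel '[{"tx":0,"ty":0,"tz":0,"roll":0},{"tx":0,"ty":0,"tz":0,"roll":0},{"tx":0,"ty":0,"tz":0,"roll":0},{"tx":0,"ty":0,"tz":0,"roll":0},{"tx":0,"ty":0,"tz":0,"roll":0}]' 85 20
```

```text
t: 15.0
tool_pos: [0.6357, -0.057, 0.0789]
tool_rot: [0.307, 3.126, -0.0]
contact_force: [0.5, -0.3, 1.1]
opening: 0.0626
grip_force: 33.5
t: 15.25
tool_pos: [0.6355, -0.057, 0.0786]
tool_rot: [-0.307, -3.126, -0.0]
contact_force: [-0.9, -0.8, -0.1]
opening: 0.0661
grip_force: 0.0
t: 15.67
tool_pos: [0.6356, -0.0569, 0.0788]
tool_rot: [-0.307, -3.126, 0.0]
contact_force: [0.4, 0.2, 0.6]
opening: 0.0852
grip_force: 0.0
```

```bash
python3 -m handwheel '[{"tx":0,"ty":0,"tz":-4,"roll":0},{"tx":0,"ty":0,"tz":-8,"roll":0},{"tx":0,"ty":0,"tz":-12,"roll":0},{"tx":0,"ty":0,"tz":-16,"roll":0},{"tx":0,"ty":0,"tz":-16,"roll":0},{"tx":0,"ty":0,"tz":-16,"roll":0},{"tx":0,"ty":0,"tz":-12,"roll":0},{"tx":0,"ty":0,"tz":-6,"roll":0},{"tx":0,"ty":0,"tz":0,"roll":0}]'; python3 -m handwheel '[{"tx":8,"ty":-3,"tz":0,"roll":0},{"tx":16,"ty":-7,"tz":0,"roll":0},{"tx":22,"ty":-9,"tz":0,"roll":0},{"tx":23,"ty":-10,"tz":0,"roll":0},{"tx":23,"ty":-10,"tz":0,"roll":0},{"tx":23,"ty":-10,"tz":0,"roll":0},{"tx":22,"ty":-9,"tz":0,"roll":0},{"tx":16,"ty":-6,"tz":0,"roll":0},{"tx":8,"ty":-2,"tz":0,"roll":0},{"tx":0,"ty":0,"tz":0,"roll":0},{"tx":0,"ty":0,"tz":0,"roll":0}]' 85; python3 -m handwheel '[{"tx":0,"ty":0,"tz":0,"roll":0},{"tx":0,"ty":0,"tz":0,"roll":0},{"tx":0,"ty":0,"tz":0,"roll":0},{"tx":0,"ty":0,"tz":0,"roll":0},{"tx":0,"ty":0,"tz":0,"roll":0},{"tx":0,"ty":0,"tz":0,"roll":0},{"tx":0,"ty":0,"tz":0,"roll":0},{"tx":0,"ty":0,"tz":0,"roll":0}]' 0 40; python3 togo.py bar
python3 - <<'E'
from station import optics
import cv2, numpy as np
for n in ("scene","top"):
    im,d=optics.get_image(n); np.savez(f"pics/{n}3.npz",im=im,d=d,**optics.camera_params(n))
    if n=="scene": cv2.imwrite("pics/p3.png",cv2.resize(im[120:270,200:350,::-1],(600,600),interpolation=cv2.INTER_CUBIC))
from meas import *
for n,b in (("top",(250,110,330,195)),("scene",(255,140,335,235))):
    im,K,T,W,m=hmask(n,.100,.118,b,3); w=W[m]; print(n,m.sum(), len(w) and (np.round(w.min(0),3),np.round(w.max(0),3),cv2.minEnclosingCircle(np.float32(w[:,:2])*1000)))
E
```

```text
t: 16.42
tool_pos: [0.6369, -0.0572, 0.1718]
tool_rot: [0.307, 3.122, -0.001]
contact_force: [-0.4, 0.1, 0.2]
opening: 0.0851
grip_force: 0.0
t: 17.33
tool_pos: [0.4646, -0.0902, 0.1683]
tool_rot: [-0.308, -3.126, -0.0]
contact_force: [0.1, -0.1, 0.0]
opening: 0.0852
grip_force: 0.0
t: 18.0
tool_pos: [0.4649, -0.0904, 0.1688]
tool_rot: [0.307, 3.127, 0.0]
contact_force: [0.3, 0.3, -0.2]
opening: 0.0003
grip_force: 0.0
t 18.0 pos [464.9 -90.4 168.8] yaw_y 78.8 zt [ 0.  0. -1.] F [ 0.3  0.3 -0.2] open 0.3 grip 0.0
bar tool shift mm [-3.6  0.1  0. ]
top 156 (array([ 0.6  , -0.088,  0.101]), array([ 0.665, -0.023,  0.117]), ((632.4917602539062, -55.45111083984375), 33.188209533691406))
scene 254 (array([ 0.603, -0.091,  0.1  ]), array([0.802, 0.034, 0.116]), ((704.6270751953125, -21.560928344726562), 112.31698608398438))
```

View pics/p3.png

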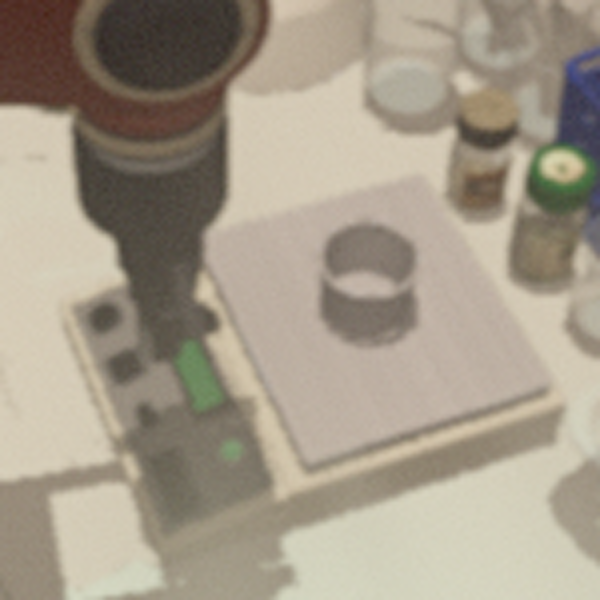

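The pot stands upright near the pan's middle at (368,283) in the crop, about 4 mm off centre by depth, and the fingers are well clear. Now the bar key.

```bash
python3 -m handwheel '[{"tx":0,"ty":0,"tz":8,"roll":0},{"tx":0,"ty":0,"tz":16,"roll":0},{"tx":0,"ty":0,"tz":20,"roll":0},{"tx":0,"ty":0,"tz":20,"roll":0},{"tx":0,"ty":0,"tz":20,"roll":0},{"tx":0,"ty":0,"tz":18,"roll":0},{"tx":0,"ty":0,"tz":12,"roll":0},{"tx":0,"ty":0,"tz":6,"roll":0},{"tx":0,"ty":0,"tz":3,"roll":0},{"tx":0,"ty":0,"tz":0,"roll":0},{"tx":0,"ty":0,"tz":0,"roll":0},{"tx":0,"ty":0,"tz":0,"roll":0}]'; python3 togo.py bar
```

```text
t: 19.1
tool_pos: [0.4658, -0.0907, 0.047]
tool_rot: [0.307, 3.124, -0.001]
contact_force: [0.4, -0.1, -0.4]
opening: 0.0004
grip_force: 0.0
t 19.1 pos [465.8 -90.7  47. ] yaw_y 78.8 zt [ 0.002 -0.001 -1.   ] F [ 0.4 -0.1 -0.4] open 0.4 grip 0.0
bar tool shift mm [-2.7  0.2  0. ]
```

```bash
python3 -m handwheel '[{"tx":1,"ty":0,"tz":3,"roll":0},{"tx":0,"ty":0,"tz":3,"roll":0},{"tx":0,"ty":0,"tz":2,"roll":0},{"tx":0,"ty":0,"tz":1.5,"roll":0},{"tx":0,"ty":0,"tz":1,"roll":0},{"tx":0,"ty":0,"tz":0,"roll":0},{"tx":0,"ty":0,"tz":0,"roll":0}]'; python3 -m handwheel '[{"tx":0,"ty":0,"tz":1,"roll":0},{"tx":0,"ty":0,"tz":0.5,"roll":0},{"tx":0,"ty":0,"tz":0,"roll":0},{"tx":0,"ty":0,"tz":0,"roll":0}]'
```

```text
t: 19.68
tool_pos: [0.4642, -0.0902, 0.0356]
tool_rot: [0.307, 3.126, -0.0]
contact_force: [0.3, -0.2, 2.5]
opening: -0.0
grip_force: 1.1
t: 20.02
tool_pos: [0.4644, -0.0903, 0.0342]
tool_rot: [0.307, 3.125, -0.0]
contact_force: [0.4, 0.3, 2.0]
opening: -0.0
grip_force: 1.7
```

```bash
python3 -m handwheel '[{"tx":0,"ty":0,"tz":0.8,"roll":0},{"tx":0,"ty":0,"tz":0,"roll":0},{"tx":0,"ty":0,"tz":0,"roll":0},{"tx":0,"ty":0,"tz":0,"roll":0}]'
```

```text
t: 20.35
tool_pos: [0.4645, -0.0903, 0.0335]
tool_rot: [0.307, 3.125, -0.0]
contact_force: [2.0, 0.7, 4.3]
opening: -0.0001
grip_force: 2.0
```

```bash
python3 -m handwheel '[{"tx":0,"ty":0,"tz":0.8,"roll":0},{"tx":0,"ty":0,"tz":0,"roll":0},{"tx":0,"ty":0,"tz":0,"roll":0}]'; python3 -m handwheel '[{"tx":0,"ty":0,"tz":0.6,"roll":0},{"tx":0,"ty":0,"tz":0,"roll":0},{"tx":0,"ty":0,"tz":0,"roll":0}]'
```

```text
t: 20.6
tool_pos: [0.4646, -0.0904, 0.0331]
tool_rot: [0.307, 3.125, -0.0]
contact_force: [0.8, 0.7, 7.7]
opening: -0.0003
grip_force: 3.9
t: 20.85
tool_pos: [0.4647, -0.0904, 0.033]
tool_rot: [0.307, 3.125, -0.0]
contact_force: [-0.6, 2.5, 11.2]
opening: -0.0001
grip_force: 5.6
```

The bar key is fully down: at its stop, with the force climbing. Now I back off and check.

```bash
python3 -m handwheel '[{"tx":0,"ty":0,"tz":-6,"roll":0},{"tx":0,"ty":0,"tz":-14,"roll":0},{"tx":0,"ty":0,"tz":-20,"roll":0},{"tx":0,"ty":0,"tz":-25,"roll":0},{"tx":0,"ty":0,"tz":-25,"roll":0},{"tx":0,"ty":0,"tz":-20,"roll":0},{"tx":0,"ty":0,"tz":-12,"roll":0},{"tx":0,"ty":0,"tz":-5,"roll":0},{"tx":0,"ty":0,"tz":0,"roll":0},{"tx":0,"ty":0,"tz":0,"roll":0},{"tx":0,"ty":0,"tz":0,"roll":0},{"tx":0,"ty":0,"tz":0,"roll":0}]'
python3 - <<'E'
from station import optics
import cv2, numpy as np
for n in ("scene","top"):
    im,d=optics.get_image(n); np.savez(f"pics/{n}4.npz",im=im,d=d,**optics.camera_params(n))
    if n=="scene": cv2.imwrite("pics/p4.png",cv2.resize(im[120:270,200:350,::-1],(600,600),interpolation=cv2.INTER_CUBIC))
from meas import *
im,K,T,W,m=hmask("top",.100,.118,(250,110,330,195),4); w=W[m]; print(m.sum(),cv2.minEnclosingCircle(np.float32(w[:,:2])*1000))
E
```

```text
t: 21.85
tool_pos: [0.4629, -0.0898, 0.1567]
tool_rot: [-0.307, -3.123, -0.001]
contact_force: [-0.5, -0.5, -0.4]
opening: 0.0002
grip_force: 0.0
160 ((632.44091796875, -55.87446975708008), 32.89924621582031)
```

View pics/p4.png

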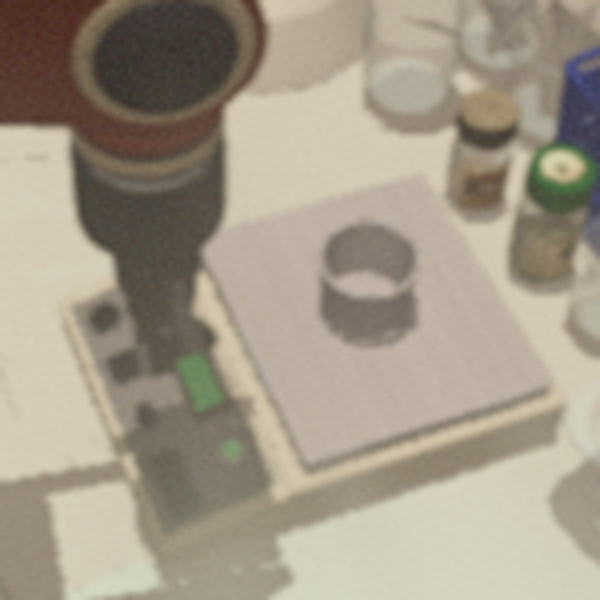

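The pot is unmoved at (368,283) in the crop, the keys are up and the gripper is clear. I hand in.

```bash
python3 -c "
from station import ctrl
print(ctrl.finish_job())"
```

```text
the job is handed in; nothing more can be done
None
```

I pressed the round key, then the square key with the pan empty, set the pot upright about 4 mm from the pan's centre, let go, pressed the bar key to tare, and handed the job in at about 22 s; the verdict was not shown.

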